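# Set the ironing station to three dots and switch it on

## Robot

A 6-joint arm with a two-finger parallel gripper is mounted at the origin on the work surface. World frame = base frame: x ahead of the robot, y to its left, z up, the work surface at z = 0. Lengths are in m, angles in rad, forces in N, time in s.
With the tool pointing down it reaches from about 0.375 to 0.9 m from the base axis. Payload 3.1 kg.
Tool frame: the origin (TCP) lies between the finger pads; the fingertips stand robot.tip_extent ahead of it and the grasp point (between the pads) lies 3 mm ahead of it (robot.tip_extent is the distance from the TCP to the fingertips, in m); z points along the fingers, x is the direction in which the jaws open and shut, and the axes are right-handed (so a half turn about z gives the same grasp; the last joint's range is limited). The gripper opens to 87 mm and grips with 3 to 60 N. Pads are 19 mm wide; open, the fingers measure 117 mm over their backs; the gripper's body (75 mm by 190 mm) begins 51 mm behind the grasp point.
Start: joints at [1.093, 0.527, 1.433, -0, 1.181, -0.178], TCP at [0.185, 0.597, 0.245] pointing down, gripper open.
Joint ranges: [-3.08, 3.08], [-0.75, 2.2], [0.22, 2.44], [-1.43, 4.57], [0, 2.65], [-2.85, 2.85]. Speed limits (rad/s): [2.79, 2.79, 3.14, 3.14, 3.14, 3.14].

## Interface

Orientations are given as a unit quaternion [x, y, z, w].
In Python, from rig import robot, cams gives the robot as it stands.
- The arm moves only by the tool carry_out, never from a script. Its argument "steps" is a list of rows, each a list of 3 entries, a list of its own where there are three numbers: the shift along the world's x, y, z in cm, then the turn about the world's z in degrees, then the closure, from 0 (fully open) to 1 (shut). In form: [[[dx, dy, dz], spin, fingers], ...]. A call has 1 to 10 rows; each row shifts and turns the pose as measured when the row begins; what a row does not reach is not made up. A row lasts 1/10 s, in which the tool goes at most 50 mm and 8.59 degrees, less where a joint would pass 70% of its speed; a pose out of reach is approached as far as the arm can. A call with a gripper value outside its range is refused whole. The fingers move at their own pace and stop on an object; "squeeze" is the grip in N (left out, the last holds). Time passes only in rows, so rows that do not move let the fingers close. It gives the time, the measured TCP pose, the force and the opening at its end, in the units of the state.
- robot.get_obs(): the state, without advancing time (a new reading comes with each control period).
- cams.camera(name): name is "scene" or "top" or "wrist"; returns a dict with "pixels" (400x640x3 uint8, red, green, blue), "fx", "fy", "cx", "cy" (pixels), "eye" and "rotation" of the camera in the world. Camera axes: x right, y up, looking along -z (the intrinsics and any distortion apply to the point x, -y, -z); pixel columns grow to the right and rows downward; lengths in m; the calibration is good to about 2 mm. A picture is of the moment at which its call begins. There is no depth.
- robot.hand_in(): hands the job in, once; it reports no verdict.
The state is a dict: "time": time; "q": joint angles; "joint_velocities": joint speeds; "joint_torque": joint torques, N m; "position": TCP position; "tool_rot": TCP orientation; "ft_force": force on the tool from outside, world axes, zero at the start; "moment": the same for the moment, N m; "grip_width": finger opening in m.
Only numpy, scipy, OpenCV 4.12 (cv2) and the standard library are available. Lean on these libraries where they do the work, as an engineer would, in place of code of your own. Each camera call takes 0.05 s, during which the arm holds its last target. There are 200 camera calls.

## Task

Get the ironing station ready for cotton: with a fingertip, lightly flick the knurled temperature wheel in its control panel away from you (towards the power button), as many clicks as it takes, until its three-dot mark is on top, in line with the two arrows, and the wheel rests in its click. Then press the large power button fully down and let it come up again. Nothing is to be pinched or picked up: leave the parked iron, the small button and everything standing around as they are.

Things in the scene. Friction and masses are not known exactly. Their poses are not given: they have to be found in the camera images.
- station: White steam ironing station, fixed, 240 x 420 mm, turned up to 0.25 rad. Origin: centre of its underside; at yaw 0 its x points away from the robot, y left along its length, z up. Its right end (y -210 to -60 mm) is a flat control panel 100 mm above the worktop with the thumbwheel and two buttons; the rest is a dock, 126 mm high, with the iron parked on it (275 mm in all).
- wheel_top (a point): Fixed point at station x -35, y -145 mm, 116 mm above the worktop: the highest point of the untouched wheel's rim, 16 mm above the panel, straight above the axle. To flick: lay a fingertip on the rim here, press it 2 mm down, draw it some 13 mm along station +x (about as far before this point as beyond it), lift off, come back: one click.
- wheel_centre (a point): Middle of the grey knurled thumbwheel, 68 mm in diameter, 24 mm wide; level axle along station y, 18 mm under the panel top, so the wheel stands 16 mm out of the panel. Its axle is sprung: the wheel sinks up to 4 mm (3 N to start, 6 N at 4 mm, then hard) and comes back. Two black arrows lie on the panel beside it, pointing at the axle line.
- temp_wheel (a joint): Wheel angle, rad; grows as its top moves along station +x, away from the robot. One click is 0.524 (18 mm of rim). White marks on top: 0 none, 0.524 one dot, 1.047 none, 1.571 two dots, 2.094 none, 2.618 three dots, 3.142 bar; stops just outside this range. Rests only in clicks, leaves one at about 1.5 N on the rim; just past half a click it snaps on by itself. Starts in one of the first four.
- power_button (a joint): Press depth of the large round power button, m: 0 up, 0.005 fully down. A spring button: it takes 1.5 N to start, 5 N to be fully down, and comes up by itself.
- power_button_top (a point): Centre of the top face of the power button: a white round cap 36 mm in diameter, standing 10 mm above the panel (110 mm above the worktop) at station x = +55, y = -145 mm, 90 mm beyond the wheel's axle. Moves with the cap.
- eco_button (a joint): Press depth of the small button, m: 0 up, 0.003 fully down. Not to be pressed.
- eco_button_top (a point): Centre of the top face of the small button, 16 mm in diameter, 7 mm above the panel, at station x = +55, y = -98 mm, 47 mm to the left of the power button.
- iron: The iron (white shell, steel sole, black handle; 245 mm long, 116 mm wide, 148 mm high, 0.9 kg), loose on its rest on the dock, heel towards the panel, nose along station +y. Origin: middle of its sole. Its heel is about 100 mm to the left of the wheel's middle. To be left alone.
- dosing_cup: White plastic dosing cup, 60 mm across, 55 mm high, standing on the worktop just right of the panel. Origin: centre of its foot. Bystander.
- fill_jug: Grey filling jug, 84 mm across, 115 mm high, with a handle, on the worktop to the right of the panel. Origin: centre of its foot. Bystander.
- spray: Translucent white trigger spray bottle, 72 mm across, 232 mm high. Origin: centre of its foot. Bystander.
- detergent: Blue detergent bottle with white cap and grip loop, 75 x 150 x 270 mm. Origin: centre of its foot. Bystander.
- softener: White round softener bottle, 72 mm across, 230 mm high. Origin: centre of its foot. Bystander.
- peg_basket: Open wooden box of clothes pegs, 160 x 220 x 85 mm. Origin: centre of its underside. Bystander.
- clothes_brush: Wooden clothes brush, 150 x 45 x 38 mm, lying bristles down. Origin: centre of its underside. Bystander.

How it is judged:
By the outcome, as a careful person would: the job done as asked, in the order asked, and still so for the second after the job is handed in, with the robot touching nothing.
It also fails if it takes over 42 s, if anything falls off the work surface, if the arm or the gripper's body presses on something with over 40 N, if the wrist force passes 120 N, or if a joint passes its speed limit or range.

## Working session

There is one attempt and no reset: what is moved stays moved. The work goes in short steps, Python scripts to look and compute and a tool call to move; the robot and the scene stay as the last step left them, time stands still between calls to the robot, and variables do not carry over. Pictures are saved under pics/ and viewed, about 8 in all and at most 12, crops included, and the job is handed in when it is done.

Besides the shell and the picture viewer there is one more tool, called after ">>>" in YAML: its name, and indented under it one key for each argument. carry_out: Moves the arm, as the interface text tells. Its arguments: {"type":"object","properties":{"steps":{"type":"array"},"squeeze":{"type":"number"}},"required":["steps"]}

```bash
mkdir -p pics; ls; python3 - <<'E'
from rig import robot,cams
import cv2,numpy as np
o=robot.get_obs();print(o['time'],o['position'],o['tool_rot'],o['grip_width'],robot.tip_extent)
for n in['scene','top']:
    c=cams.camera(n);cv2.imwrite(f'pics/{n}0.png',c['pixels'][:,:,::-1]);print(n,{k:v for k,v in c.items() if k!='pixels'})
E
```

```text
pics
0.0 [0.18426465 0.59650514 0.24356194] [ 8.04787583e-01  5.93561933e-01 -9.70353983e-04  4.86770755e-04] 0.08757172888320523 0.022
scene {'fx': 376.3970995360074, 'fy': 376.3970995360074, 'cx': 323.4004164933365, 'cy': 200.95381919858545, 'eye': array([ 0.98976877, -0.76816233,  0.75232921]), 'rotation': array([0.44980703, 0.12952017, 0.25733592, 0.84538535])}
top {'fx': 508.2029584323179, 'fy': 508.2029584323179, 'cx': 319.21931999333765, 'cy': 199.29597780852404, 'eye': array([0.40146787, 0.01497969, 1.61896103]), 'rotation': array([-0.02983744,  0.01733958,  0.71684694, -0.696376  ])}
```

View pics/scene0.png

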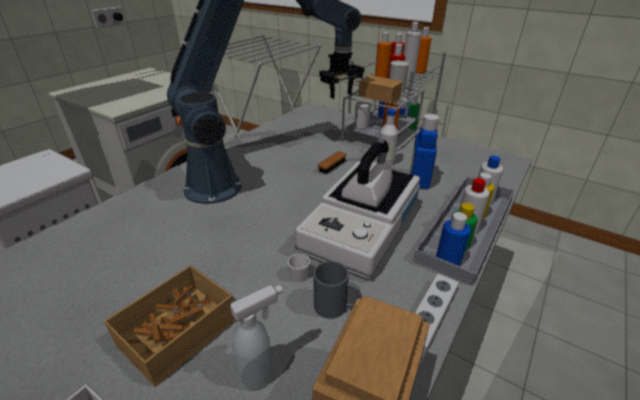

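View pics/top0.png

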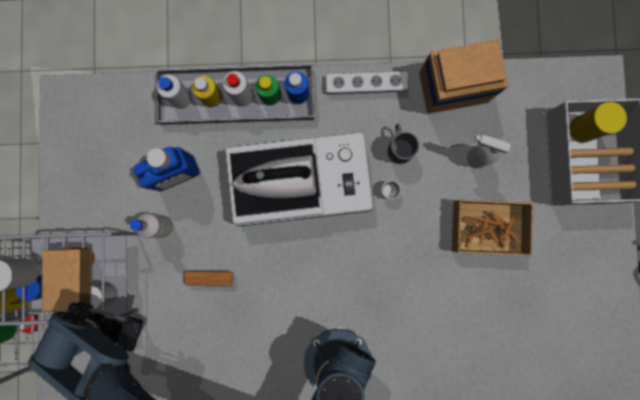

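The pictures show the panel. In the top view the wheel is at about (349,184), the power button at (345,155) and the eco button at (329,156). The dock and iron are to the left in the image. Next I'll measure these points.

```bash
cat > h.py <<'E'
import numpy as np,cv2
from rig import robot,cams
from scipy.spatial.transform import Rotation as R
def back(c,u,v,z):
    d=R.from_quat(c['rotation']).apply([(u-c['cx'])/c['fx'],-(v-c['cy'])/c['fy'],-1])
    return c['eye']+d*(z-c['eye'][2])/d[2]
def proj(c,p):
    q=R.from_quat(c['rotation']).inv().apply(np.array(p)-c['eye'])
    return c['cx']-c['fx']*q[...,0]/q[...,2],c['cy']+c['fy']*q[...,1]/q[...,2]
def crop(c,name,u0,u1,v0,v1,k):
    cv2.imwrite(name,cv2.resize(c['pixels'][v0:v1,u0:u1,::-1],None,fx=k,fy=k,interpolation=cv2.INTER_CUBIC))
E
python3 - <<'E'
from h import *
t=cams.camera('top');s=cams.camera('scene')
for n,u,v,z in[('power',345,155,.11),('eco',329,156,.107),('wheel',349,184,.116),('cornerFR',363,133,.1),('cornerNR',372,208,.1)]:
    print(n,back(t,u,v,z).round(4))
a=t['pixels'][125:220,310:385,::-1];b=s['pixels'][190:285,285:395,::-1]
k=lambda x,f:cv2.resize(x,None,fx=f,fy=f,interpolation=cv2.INTER_CUBIC)
A=k(a,5);B=k(b,5)[:475,:420]
cv2.imwrite('pics/c1.png',np.hstack([A,B]))
E
```

```text
power [ 0.6331 -0.0406  0.11  ]
eco [0.6321 0.0073 0.107 ]
wheel [ 0.5452 -0.0495  0.116 ]
cornerFR [ 0.6999 -0.0973  0.1   ]
cornerNR [ 0.4727 -0.1165  0.1   ]
```

View pics/c1.png

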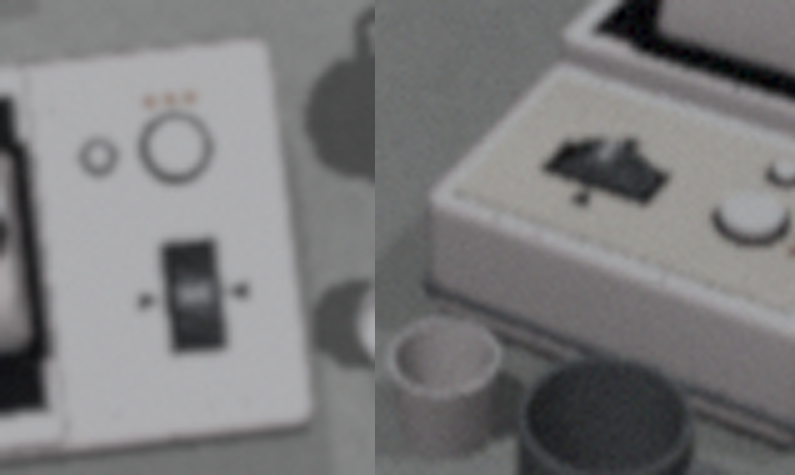

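The crop shows some light mark on top of the wheel, but it isn't readable yet. The distance from wheel to button comes out at 88 mm against 90 given, and the yaw is about +0.09. I'll rise, cross over above the wheel, and shut the jaws with their axis along station x.

>>> carry_out:
  steps:
    - [[0,0,4.5],0,1]
    - [[0,0,4.5],0,1]
    - [[0,0,4],0,1]
    - [[2.2,-4,0],-4.2,1]
    - [[2.2,-4,0],-4.2,1]
    - [[2.2,-4,0],-4.2,1]
    - [[2.2,-4,0],-4.2,1]
    - [[2.2,-4,0],-4.2,1]
    - [[2.2,-4,0],-4.2,1]
    - [[2.2,-4,0],-4.2,1]

```text
time: 1.2
position: [0.3383, 0.3099, 0.3763]
tool_rot: [0.931, 0.366, -0.001, -0.0]
ft_force: [1.2, -0.8, 0.3]
grip_width: 0.0148
```

>>> carry_out:
  steps:
    - [[2.2,-4,0],-4.2,1]
    - [[2.2,-4,0],-4.2,1]
    - [[2.2,-4,0],-4.2,1]
    - [[2.2,-4,0],-4.2,1]
    - [[2.2,-4,0],-4.2,1]
    - [[2.2,-4,0],-4.2,1]
    - [[2.2,-4,0],-4.2,1]
    - [[0,0,0],0,1]

```text
time: 2.0
position: [0.4977, 0.0123, 0.3764]
tool_rot: [0.995, 0.103, 0.002, 0.001]
ft_force: [0.5, 0.6, 0.3]
grip_width: 0.0005
```

```bash
python3 - <<'E'
from h import *
o=robot.get_obs();r=R.from_quat(o['tool_rot'])
print(o['time'],o['position'],np.degrees(np.arctan2(*r.apply([1,0,0])[1::-1])),r.apply([0,0,1]),o['grip_width'],o['ft_force'])
w=cams.camera('wrist');cv2.imwrite('pics/w1.png',w['pixels'][:,:,::-1]);print({k:v for k,v in w.items() if k!='pixels'})
E
```

```text
2.0 [0.49768646 0.01232834 0.37643754] 11.836330352849227 [ 3.32932517e-03 -6.99453912e-04 -9.99994213e-01] 0.0005229369341781755 [0.49487455 0.57094535 0.28714661]
{'fx': 315.64659605863426, 'fy': 315.64659605863426, 'cx': 315.4592658756483, 'cy': 199.14824404369395, 'eye': array([0.4795893 , 0.09335196, 0.51702823]), 'rotation': array([-0.15046198, -0.01700221,  0.1011593 ,  0.98327967])}
```

View pics/w1.png

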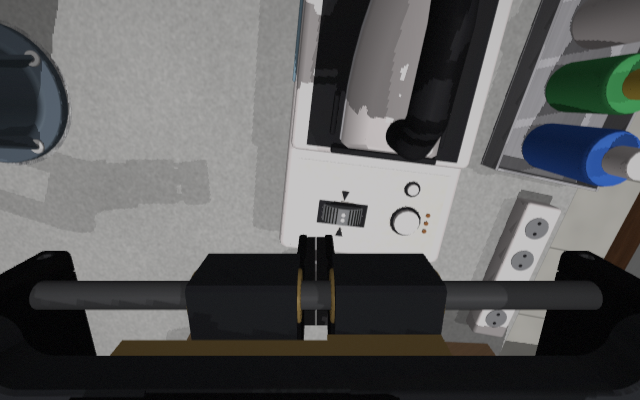

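The wrist view shows the wheel at (342,214), the power button at (405,221) and the eco button at (412,189). The mark needs a zoom.

```bash
python3 - <<'E'
from h import *
w=cams.camera('wrist');crop(w,'pics/w2.png',300,440,170,250,5)
for n,u,v,z in[('power',405,221,.11),('eco',412,189,.107),('wheel',342,214.5,.113),('arrL',345,196,.1),('arrR',339,231,.1)]:
    print(n,back(w,u,v,z).round(4))
E
```

```text
power [ 0.6321 -0.0339  0.11  ]
eco [0.6291 0.0114 0.107 ]
wheel [ 0.5443 -0.0415  0.113 ]
arrL [ 0.5442 -0.0187  0.1   ]
arrR [ 0.548  -0.0712  0.1   ]
```

View pics/w2.png

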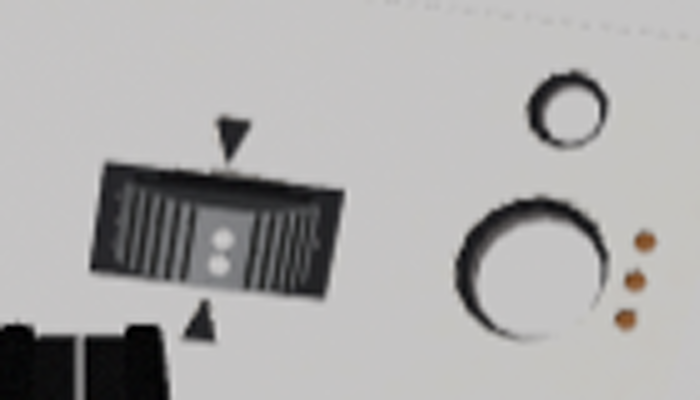

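The zoom shows two dots on top, so the wheel is at 1.571 and needs two clicks. I'll refine the positions from the crop.

```bash
python3 - <<'E'
from h import *
w=cams.camera('wrist');t=cams.camera('top')
P={}
for n,u,v,z in[('power',540,270,.11),('eco',572,113,.107),('wheel',219,243,.115),('arrL',229,163,.1),('arrR',205,300,.1)]:
    P[n]=back(w,300+u/5-.4,170+v/5-.4,z);print(n,P[n].round(4))
for n,u,v,z in[('power',176,147,.11),('eco',99,157,.107),('arrL',155,299,.1),('arrR',232,292,.1)]:
    P[n+'t']=back(t,310+u/5-.4,125+v/5-.4,z);print(n,P[n+'t'].round(4))
m={'power':(.055,-.145),'eco':(.055,-.098),'arrM':(-.035,-.145)}
for k in['','t']:
    P['arrM'+k]=(P['arrL'+k]+P['arrR'+k])/2
    A=np.array([m[i]for i in m]);B=np.array([P[i+k][:2]for i in m])
    a=A-A.mean(0);b=B-B.mean(0)
    y=np.arctan2((a[:,0]*b[:,1]-a[:,1]*b[:,0]).sum(),(a*b).sum());c,s=np.cos(y),np.sin(y);Q=np.array([[c,-s],[s,c]])
    o=B.mean(0)-Q@A.mean(0);print(k,'yaw',y,o,'wheel',Q@m['arrM']+o,'power',Q@m['power']+o,'res',((a@Q.T-b)*1000).round(1).tolist())
E
```

```text
power [ 0.6354 -0.0344  0.11  ]
eco [0.6316 0.0101 0.107 ]
wheel [ 0.5458 -0.0435  0.115 ]
arrL [ 0.5455 -0.0251  0.1   ]
arrR [ 0.5485 -0.0664  0.1   ]
power [ 0.6362 -0.0401  0.11  ]
eco [0.632  0.0061 0.107 ]
arrL [ 0.5462 -0.025   0.1   ]
arrR [ 0.5491 -0.0712  0.1   ]
 yaw 0.1100506598251853 [0.5656122  0.10242926] wheel [ 0.54674909 -0.04553757] power [ 0.63620464 -0.03565299] res [[0.8, -1.2], [-0.6, 1.0], [-0.3, 0.2]]
t yaw 0.08974866681539186 [0.56879438 0.09919168] wheel [ 0.54693134 -0.04836173] power [ 0.63656912 -0.04029519] res [[0.4, -0.2], [0.3, 0.4], [-0.7, -0.3]]
```

>>> carry_out:
  steps:
    - [[2.2,-3,0],-3,1]
    - [[2.1,-3,0],-3,1]
    - [[0,0,-4.5],0,1]
    - [[0,0,-4.5],0,1]
    - [[0,0,-4.5],0,1]
    - [[0,0,-4],0,1]
    - [[0,0,-3],0,1]
    - [[0,0,0],0,1]

```text
time: 3.0
position: [0.5348, -0.0284, 0.1707]
tool_rot: [0.998, 0.065, 0.005, -0.001]
ft_force: [-0.2, 0.7, 0.5]
grip_width: 0.0007
```

```bash
python3 - <<'E'
from h import *
o=robot.get_obs();r=R.from_quat(o['tool_rot'])
print(o['time'],o['position'],np.degrees(np.arctan2(*r.apply([1,0,0])[1::-1])),r.apply([0,0,1]),o['grip_width'],o['ft_force'])
w=cams.camera('wrist');cv2.imwrite('pics/w3.png',w['pixels'][:,:,::-1])
E
```

```text
3.0 [ 0.53482079 -0.02840759  0.17066204] 7.50932245630737 [ 0.01070888  0.00268064 -0.99993907] 0.0006932052669879419 [-0.22773377  0.70945141  0.49875073]
```

View pics/w3.png

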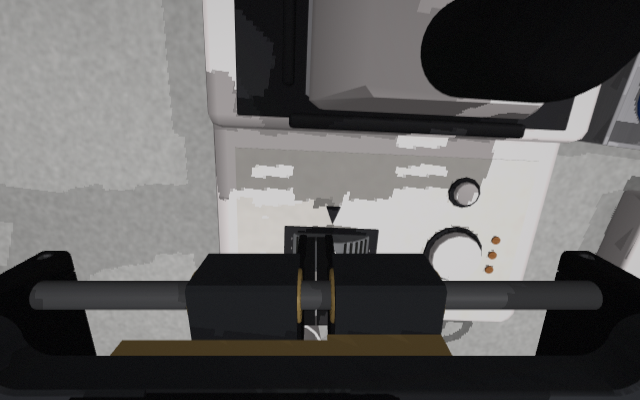

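The fingertip is just left of and before the wheel's crown, and the left arrow shows at (333,215). I'll correct sideways, then come down.

>>> carry_out:
  steps:
    - [[0.6,-1.9,0],-1.8,1]
    - [[0,0,-1.5],0,1]
    - [[0,0,0],0,1]

```text
time: 3.35
position: [0.5472, -0.0491, 0.1635]
tool_rot: [0.999, 0.05, 0.013, 0.002]
ft_force: [-0.5, -0.4, 0.3]
grip_width: 0.0004
```

>>> carry_out:
  steps:
    - [[-0.6,0,-0.8],0,1]
    - [[0,0,0],0,1]

```text
time: 3.55
position: [0.5436, -0.0509, 0.1587]
tool_rot: [0.999, 0.05, 0.017, 0.004]
ft_force: [-0.3, 0.1, 0.1]
grip_width: 0.0007
```

>>> carry_out:
  steps:
    - [[0,0,0],0,1]

```text
time: 3.65
position: [0.5443, -0.0515, 0.1598]
tool_rot: [0.999, 0.049, 0.018, 0.004]
ft_force: [-0.1, 0.4, 0.5]
grip_width: 0.0006
```

>>> carry_out:
  steps:
    - [[-0.3,0.4,-0.8],0,1]
    - [[-0.1,0,-0.8],0,1]
    - [[0,0,0],0,1]

```text
time: 3.95
position: [0.5403, -0.0472, 0.1437]
tool_rot: [0.999, 0.049, 0.019, 0.004]
ft_force: [0.9, -0.6, 0.1]
grip_width: 0.0002
```

>>> carry_out:
  steps:
    - [[0,0,-0.5],0,1]

```text
time: 4.05
position: [0.5406, -0.0472, 0.1387]
tool_rot: [0.999, 0.05, 0.019, 0.005]
ft_force: [-0.5, -0.7, 0.1]
grip_width: 0.0003
```

>>> carry_out:
  steps:
    - [[0,0,-0.2],0,1]

```text
time: 4.15
position: [0.5406, -0.0471, 0.1363]
tool_rot: [0.999, 0.05, 0.019, 0.004]
ft_force: [-0.6, -0.0, 4.6]
grip_width: 0.0007
```

>>> carry_out:
  steps:
    - [[0.45,0.04,0],0,1]

```text
time: 4.25
position: [0.5444, -0.0468, 0.1361]
tool_rot: [0.999, 0.05, 0.018, 0.004]
ft_force: [-1.4, 0.3, 4.2]
grip_width: 0.0005
```

>>> carry_out:
  steps:
    - [[0.45,0.04,0],0,1]

```text
time: 4.35
position: [0.5495, -0.0464, 0.1365]
tool_rot: [0.999, 0.05, 0.018, 0.004]
ft_force: [-1.5, 0.9, 4.9]
grip_width: 0.0002
```

>>> carry_out:
  steps:
    - [[0.4,0.04,0],0,1]

```text
time: 4.45
position: [0.5547, -0.046, 0.1369]
tool_rot: [0.999, 0.049, 0.019, 0.005]
ft_force: [0.8, 0.5, 3.5]
grip_width: 0.0003
```

>>> carry_out:
  steps:
    - [[0,0,0.6],0,1]
    - [[0,0,0.6],0,1]

```text
time: 4.65
position: [0.5556, -0.0458, 0.1488]
tool_rot: [0.999, 0.05, 0.019, 0.004]
ft_force: [-0.1, -0.3, 0.5]
grip_width: 0.0003
```

>>> carry_out:
  steps:
    - [[-2.5,3,2],0,1]
    - [[-2.5,3,3],0,1]
    - [[0,0,3],0,1]
    - [[0,0,2],0,1]
    - [[0,0,0],0,1]

```text
time: 5.15
position: [0.5023, 0.016, 0.2524]
tool_rot: [0.999, 0.049, 0.018, 0.004]
ft_force: [1.1, 0.3, -0.1]
grip_width: 0.0006
```

```bash
python3 - <<'E'
from h import *
o=robot.get_obs();r=R.from_quat(o['tool_rot'])
print(o['time'],o['position'],r.apply([0,0,1]),o['ft_force'])
w=cams.camera('wrist')
u,v=map(int,proj(w,[.547,-.047,.116]));print(u,v)
v1=min(400,v+50);crop(w,'pics/w4.png',max(0,u-70),u+70,v1-100,v1,5)
E
```

```text
5.15 [0.50226185 0.01600072 0.2523505 ] [ 0.03661918 -0.00683093 -0.99930595] [ 1.06416098  0.29566472 -0.13640853]
350 258
```

View pics/w4.png

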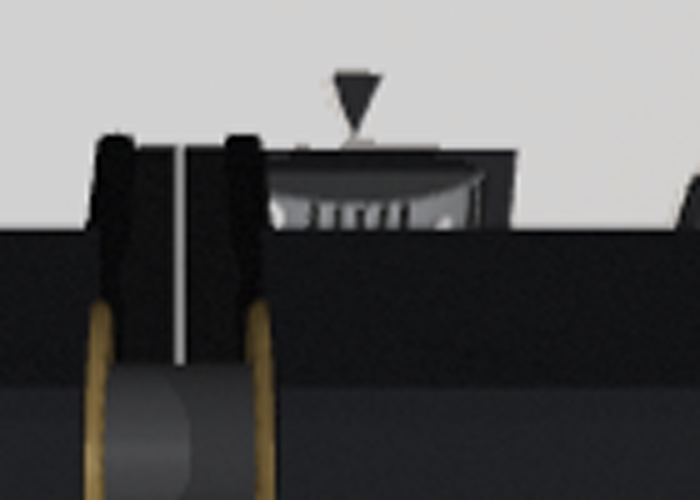

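The knurl is now on top at the arrow, with white marks either side at crop (275,215) and (445,222). That means exactly one click. Now the second flick.

>>> carry_out:
  steps:
    - [[1.9,-3.1,0],0,1]
    - [[1.9,-3.1,-3],0,1]
    - [[0,0,-3.5],0,1]
    - [[0,0,-2],0,1]
    - [[0,0,0],0,1]

```text
time: 5.7
position: [0.5393, -0.049, 0.1595]
tool_rot: [0.999, 0.049, 0.016, 0.004]
ft_force: [-0.3, -0.2, -0.0]
grip_width: 0.0006
```

>>> carry_out:
  steps:
    - [[0.1,0.1,-0.8],0,1]
    - [[0,0,-0.7],0,1]
    - [[0,0,0],0,1]

```text
time: 6.0
position: [0.5397, -0.0479, 0.1428]
tool_rot: [0.999, 0.049, 0.014, 0.003]
ft_force: [0.7, 0.0, 0.5]
grip_width: 0.0007
```

>>> carry_out:
  steps:
    - [[0.05,0,-0.4],0,1]
    - [[0,0,-0.25],0,1]

```text
time: 6.2
position: [0.5411, -0.0478, 0.1375]
tool_rot: [0.999, 0.049, 0.016, 0.004]
ft_force: [-1.6, 0.8, 2.8]
grip_width: -0.0
```

>>> carry_out:
  steps:
    - [[-0.05,0,-0.1],0,1]

```text
time: 6.3
position: [0.541, -0.0477, 0.1371]
tool_rot: [0.999, 0.049, 0.017, 0.004]
ft_force: [-0.4, 0.3, 3.1]
grip_width: 0.0004
```

>>> carry_out:
  steps:
    - [[0.45,0.04,0],0,1]

```text
time: 6.4
position: [0.545, -0.0474, 0.1375]
tool_rot: [0.999, 0.049, 0.016, 0.004]
ft_force: [-1.0, -0.7, 3.3]
grip_width: 0.0004
```

>>> carry_out:
  steps:
    - [[0.45,0.04,0],0,1]

```text
time: 6.5
position: [0.5501, -0.047, 0.1382]
tool_rot: [0.999, 0.049, 0.017, 0.004]
ft_force: [-0.2, 0.8, 3.1]
grip_width: 0.0004
```

>>> carry_out:
  steps:
    - [[0.4,0.04,-0.05],0,1]

```text
time: 6.6
position: [0.5554, -0.0466, 0.1383]
tool_rot: [0.999, 0.049, 0.018, 0.005]
ft_force: [1.4, 1.0, 2.8]
grip_width: 0.0006
```

>>> carry_out:
  steps:
    - [[0,0,0.6],0,1]
    - [[0,0,0.6],0,1]

```text
time: 6.8
position: [0.5562, -0.0464, 0.1501]
tool_rot: [0.999, 0.049, 0.018, 0.004]
ft_force: [0.2, 0.0, -0.5]
grip_width: 0.0006
```

>>> carry_out:
  steps:
    - [[0,0,4],0,1]
    - [[0,0,4.5],0,1]
    - [[-2,2,4.5],0,1]
    - [[-2,2.5,3],0,1]
    - [[0,0,0],0,1]

```text
time: 7.3
position: [0.515, -0.0018, 0.3126]
tool_rot: [0.999, 0.048, 0.016, 0.003]
ft_force: [0.9, -0.7, -0.2]
grip_width: 0.0003
```

```bash
python3 - <<'E'
from h import *
o=robot.get_obs();r=R.from_quat(o['tool_rot'])
print(o['time'],o['position'],r.apply([0,0,1]),o['ft_force'])
w=cams.camera('wrist')
u,v=map(int,proj(w,[.547,-.047,.116]));print(u,v)
v1=min(400,v+50);crop(w,'pics/w5.png',max(0,u-70),u+70,v1-100,v1,5)
E
```

```text
7.3 [ 0.51504116 -0.00180857  0.31259   ] [ 0.03316715 -0.00539687 -0.99943525] [ 0.93697791 -0.66259709 -0.16400705]
334 218
```

View pics/w5.png

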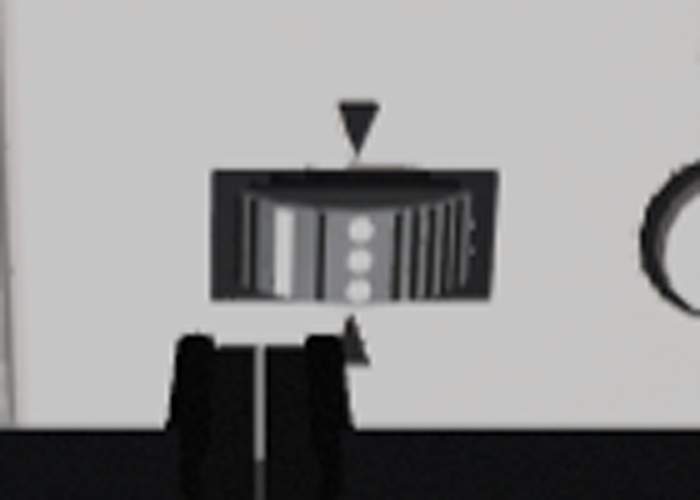

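Three dots at crop (358,260) line up with both arrow tips. Next is the power button.

>>> carry_out:
  steps:
    - [[4,-1.3,0],0,1]
    - [[4,-1.2,0],0,1]
    - [[3.5,-1.2,0],0,1]
    - [[0,0,0],0,1]
    - [[0,0,-4.5],0,1]
    - [[0,0,-4.5],0,1]
    - [[0,0,-3],0,1]
    - [[0,0,0],0,1]

```text
time: 8.15
position: [0.6287, -0.0448, 0.1764]
tool_rot: [0.999, 0.047, 0.008, 0.003]
ft_force: [-1.1, -0.3, -0.1]
grip_width: 0.0004
```

>>> carry_out:
  steps:
    - [[0.7,0.6,-1],0,1]
    - [[0,0,-1.2],0,1]
    - [[0,0,0],0,1]

```text
time: 8.45
position: [0.6366, -0.0389, 0.1536]
tool_rot: [0.999, 0.047, 0.008, 0.003]
ft_force: [-0.1, 0.5, 0.4]
grip_width: 0.0003
```

```bash
python3 - <<'E'
from h import *
o=robot.get_obs();r=R.from_quat(o['tool_rot'])
print(o['time'],o['position'],r.apply([0,0,1]),o['ft_force'])
w=cams.camera('wrist')
A=cv2.resize(w['pixels'][160:320,220:460,::-1],None,fx=3,fy=3)
cv2.imwrite('pics/w6.png',A)
E
```

```text
8.45 [ 0.63661438 -0.03894023  0.15356902] [ 0.01638688 -0.00576265 -0.99984912] [-0.05748505  0.46940817  0.37904609]
```

View pics/w6.png

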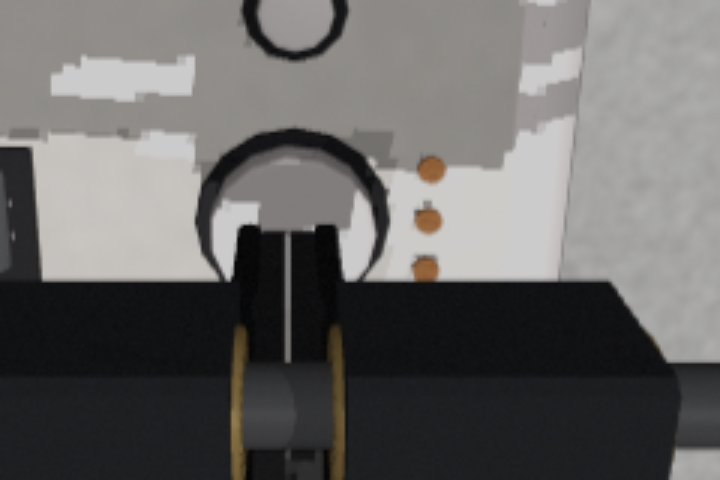

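The fingertip is centred over the cap and clear of the eco button, so I'll press.

>>> carry_out:
  steps:
    - [[0,0,-1],0,1]
    - [[0,0,-0.8],0,1]
    - [[0,0,-0.4],0,1]

```text
time: 8.8
position: [0.6397, -0.0393, 0.1348]
tool_rot: [0.999, 0.047, 0.013, 0.005]
ft_force: [-0.5, 0.8, 0.4]
grip_width: 0.0004
```

>>> carry_out:
  steps:
    - [[0,0,-0.4],0,1]

```text
time: 8.9
position: [0.6398, -0.0394, 0.1308]
tool_rot: [0.999, 0.047, 0.013, 0.005]
ft_force: [-0.2, 0.3, 2.0]
grip_width: 0.0003
```

>>> carry_out:
  steps:
    - [[-0.1,0,-0.4],0,1]

```text
time: 9.0
position: [0.6397, -0.0394, 0.1273]
tool_rot: [0.999, 0.047, 0.014, 0.005]
ft_force: [0.6, 2.0, 12.9]
grip_width: 0.0002
```

>>> carry_out:
  steps:
    - [[-0.1,0,-0.25],0,1]

```text
time: 9.1
position: [0.6397, -0.0394, 0.1272]
tool_rot: [0.999, 0.047, 0.016, 0.005]
ft_force: [-4.9, 1.4, 21.6]
grip_width: 0.0008
```

The button is hard against its stop: z no longer changes and the force is well above 5 N. Lift and retreat.

>>> carry_out:
  steps:
    - [[0,0,0.5],0,1]
    - [[0,0,1],0,1]
    - [[0,0,3],0,1]
    - [[0,0,4.5],0,1]
    - [[0,0,4.5],0,1]
    - [[0,0,4],0,1]
    - [[-4,1,1],0,1]
    - [[-4,1,1],0,1]
    - [[-3,1,0],0,1]
    - [[0,0,0],0,1]

```text
time: 10.1
position: [0.5247, -0.0093, 0.3317]
tool_rot: [0.999, 0.046, 0.017, 0.006]
ft_force: [0.8, 0.9, -0.7]
grip_width: 0.0004
```

```bash
python3 - <<'E'
from h import *
o=robot.get_obs()
print(o['time'],o['position'],o['ft_force'])
w=cams.camera('wrist');t=cams.camera('top');s=cams.camera('scene')
u,v=map(int,proj(w,[.58,-.045,.11]));print(u,v)
v1=min(400,v+50)
A=cv2.resize(w['pixels'][v1-100:v1,u-80:u+80,::-1],(640,400),interpolation=cv2.INTER_CUBIC)
B=cv2.resize(s['pixels'][150:290,270:430,::-1],(160,140))
A[260:400,480:]=B
cv2.imwrite('pics/w7.png',A)
E
```

```text
10.1 [ 0.52472101 -0.00926097  0.33170135] [ 0.75490216  0.854175   -0.67628399]
352 204
```

View pics/w7.png

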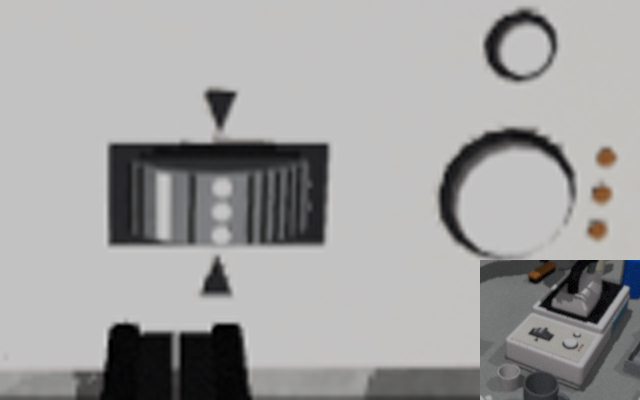

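The three dots sit between the arrows at (222,212), the power cap is up again at (512,195), and the eco button and iron look untouched. The arm is clear of everything, so I'm handing in.

```bash
python3 -c "
from rig import robot
print(robot.hand_in())"
```

```text
the job is handed in; nothing more can be done
None
```

The ironing station is set for cotton and the job is handed in, after about 10 s on the robot's clock; `hand_in()` gives no verdict.

- **Wheel:** It started at two dots. Two light flicks with about 3–5 N of downward force turned it two clicks to the three-dot mark. I checked by camera after each flick.
- **Power button:** I pressed it against its hard stop, where z stopped changing at about 22 N (it needs 5 N), and let it come up.
- **Last picture:** The three dots are in line with both arrows, and the power cap is up. The eco button, iron, cup and jug look unmoved, judged by eye only. The arm was clear at z = 0.33 m.

**Disagreements:**
- The wrist and top cameras differed by 3–5 mm in y and 0.02 rad in yaw, so I used values between the two.
- The tool tilted up to about 0.04 rad over the moves, which did no visible harm.

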